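# Unclip the fuse holder cover

## Robot

A 6-joint arm with a two-finger parallel gripper is mounted at the origin on the work surface. World frame = base frame: x ahead of the robot, y to its left, z up, the work surface at z = 0. Lengths are in m, angles in rad, forces in N, time in s.
With the tool pointing down it reaches from about 0.3 to 0.775 m from the base axis. Payload 14.6 kg.
Tool frame: the origin (TCP) lies midway between the tips of the shut fingers; the grasp point (between the pads) lies 19 mm behind it (ctrl.tcp_to_grasp is the z of the grasp point in the tool frame, in m); z points along the fingers, y is the line along which they close (so a half turn about z gives the same grasp; the last joint's range is limited). The gripper opens to 94 mm and grips with 3 to 60 N. Pads are 16 mm wide; open, the fingers measure 119 mm over their backs; the gripper's body (75 mm by 177 mm) begins 78 mm behind the grasp point.
Start: joints at [1.189, 0.3, 1.521, -0, 1.321, -0.067], TCP at [0.17, 0.523, 0.205] pointing down, gripper open.
Joint ranges: [-3.03, 3.03], [-0.79, 2.21], [0.23, 2.52], [-1.04, 4.18], [0, 3.07], [-2.55, 2.55]. Speed limits (rad/s): [2.22, 2.22, 2.57, 3.14, 3.14, 3.14].

## Interface

Orientations are given as [roll, pitch, yaw] about the fixed x, y, z axes, in that order (R = Rz(yaw) Ry(pitch) Rx(roll)).
In Python, from station import monitor, camera, ctrl gives the robot as it stands.
- The arm moves only by the tool apply_moves, never from a script. Its argument "plan" is one flat list of numbers, 4 for each row, row after row: the shift along the tool's x, y, z in mm, then the turn about the tool's z in rad. In form: [dx, dy, dz, spin, dx, dy, dz, spin, ...]. A call has 1 to 20 rows; each row shifts and turns the commanded pose from where the row before left it, along the tool's axes as they then stand; what a row does not reach is not made up. A row lasts 1/10 s, in which the tool goes at most 50 mm and 8.59 degrees, less where a joint would pass 70% of its speed; a pose out of reach is approached as far as the arm can. A call is refused whole if a number of a shift passes 50 or a number of a turn 0.15, either way. A call with a gripper value outside its range is refused whole. "hand" is the gripper command: -1 is shut, 1 is fully open, values between are in proportion, set as the call begins (left out, the last holds). The fingers move at their own pace and stop on an object; "squeeze" is the grip in N (left out, the last holds). Time passes only in rows, so rows that do not move let the fingers close. It gives the time, the measured TCP pose, the force, the opening and the grip force at its end, in the units of the state.
- monitor.get_obs(): the state, without advancing time (a new reading comes with each control period).
- camera(name): name is "scene" or "top" or "wrist"; returns a dict with "image" (384x512x3 uint8, red, green, blue), "range_z" (384x512 float32, m along the optical axis (not along the pixel's ray), 0 where there is no reading), "mtx" (3x3 intrinsics, pixels), "rvec" (rotation vector, rad) and "tvec" (3), from world to camera coordinates, as OpenCV has them. Camera axes: x right, y down, z forward; pixel columns grow to the right and rows downward; lengths in m; the calibration is good to about 2 mm. A picture is of the moment at which its call begins.
- ctrl.hand_in(): hands the job in; it is judged then, once.
The state is a dict: "time_s": time; "qpos": joint angles; "joint_vel": joint speeds; "tau": joint torques, N m; "ee_pos": TCP position; "eef_rot": TCP orientation; "force": force on the tool from outside, world axes, zero at the start; "moment": the same for the moment, N m; "grip_width": finger opening in m; "grip_force": force on a finger pad.
Only numpy, scipy, OpenCV 4.12 (cv2) and the standard library are available. Lean on these libraries where they do the work, as an engineer would, in place of code of your own. Each camera call takes 0.05 s, during which the arm holds its last target. There are 200 camera calls.

## Task

Take the orange snap-fit cover off the fuse holder: press its two black side tabs together evenly, just far enough that they let go (pressed much further they jam in the holder), and lift it off without forcing the tabs or the holder. Set it down gently, right way up and flat on the floor of the empty bottom tray of the blue stepped stand, let go of it, and leave everything else as it is.

Things in the scene. Friction and masses are not known exactly. Their poses are not given: they have to be found in the camera images.
- holder: fuse holder screwed to the shelf; black foot plate 120 x 106 x 8 mm (x, y, z), origin under its centre. A white block with the fuse (to 41 mm above the shelf) stands inside the cover and stays. On the +y and -y sides a steel keeper, 38 mm long in x, |y| about 33 to 47 mm, top 23.5 mm above the shelf: the barbs of the cover's tabs hook under its lip. It bears 20 N in all
- cover: orange box cap 72 x 33 mm (roof 72 x 48), 60 mm high, about 90 g plus the tabs, origin at the centre of its open underside, z up. At the start it stands on the foot plate, 8 mm above the shelf, centred, axes as the holder's, under 1 mm play. A sprung tab stands on its +y and -y sides; unless both are in, the barbs hold it down. Freed, it lifts straight up and is clear when raised 45 mm
- cover_mid (a point): centre of the cover, 30 mm above its underside, axes as the cover's. When the cover is held down, a tug of 3.5 N and more is felt within 3 mm; free, it only weighs 1 to 2 N
- tab_l: black tab on the cover's +y side: plate 26 mm wide (x), 3 to 53 mm above the cover's underside, outer face 32 mm from the cover's mid-plane (64 mm over both tabs; barbs at the feet, 3 to 8.5 mm up, reach 39 mm). Slides straight in (-y of the cover) at most 9 mm on a spring. Cracks if pressed with 22 N, or if its foot is pulled or jammed against the keeper with 8 N. Origin and axes: as the cover's when not pressed
- tab_r: the same tab on the cover's -y side; slides in along +y of the cover
- tab_l_pad (a point): point to press on the tab's ribbed outer face, 41 mm above the cover's underside (fingers may cover 28 to 53 mm). Spring: 2 N to start, 2.2 N per mm. The barb lets go 2.2 to 5.8 mm in (7 to 15 N): hidden, new each time, alike on both sides. Some 1.8 mm (4 N) further its foot jams on the keeper's inner wall. So squeeze lightly, centred, tug up with a few N; if held, squeeze a little harder
- tab_r_pad (a point): point to press on the outer face of the -y tab, likewise (same spring, release and jam)
- stand: blue stepped stand, fixed; three trays 150 x 136 mm outside, 16 mm deep with 4 mm walls and floor, each 150 mm further along its +y and 50 mm higher than the last. Middle: cartridge fuses (to 65 mm above the shelf), top: terminal blocks (to 122 mm). Origin under the centre of the bottom, empty tray, z up
- tray_floor (a point): centre of the bottom tray's floor (4 mm above the shelf), free area 142 x 128 mm (x, y of the stand)
- insulator: bystander: white ceramic insulator block 50 x 36 x 38 mm, origin under its centre
- pilot_lamp: bystander: glass pilot lamp standing on its 36 mm metal base, 49 mm high, origin under its centre
- led_panel: bystander: round LED panel lying flat, 110 mm across, 16 mm thick, origin under its centre
- screwdriver: bystander: orange-handled screwdriver lying on the shelf, 190 mm long
Not all that is in view belongs to the job. Of the things like the cover, leave any that is red, turquoise or yellow; of the rest the larger one is meant.

How it is judged:
On the way, in this order (a step that is already met when the one before it is completed fails the run):
1. both tabs are pressed in together while the cover is still seated (y of tab_l in the frame of cover below -0.0015 m and y of tab_r in the frame of cover above 0.0015 m and z of cover in the frame of holder below 0.012 m), for 0.05 s.
2. the cover is lifted clear of the holder (z of cover in the frame of holder above 0.045 m), for 0.1 s.
At the end, for the whole second after the job is handed in: the cover stands right way up (within 6 degrees) and at rest on the floor of the stand's bottom tray, its centre within 40 mm of the tray's centre along each side (x of cover in the frame of stand between -0.04 and 0.04 m and y of cover in the frame of stand between -0.04 and 0.04 m and z of cover in the frame of stand between 0.001 and 0.008 m and angle between the z axis of cover and the z axis of stand, either way round below 0.1 rad and angle between cover's own z axis and vertical below 0.1 rad and linear speed of cover below 0.02 m/s); the robot touches nothing.
It fails at once if a tab is squeezed with more than 22 N and cracks (contact force between the fingers and tab_l above 22 N or contact force between the fingers and tab_r above 22 N).
It fails at once if a tab's foot is pulled or jammed against its keeper with more than 8 N (contact force between any of tab_l, tab_r and holder above 8 N).
It fails at once if the cover is forced against the holder with more than 20 N (contact force between cover and holder above 20 N).
It fails at once if the cover is dropped or banged on the stand (more than 25 N) (contact force between cover and stand above 25 N).
It fails at once if a bystander is moved more than 20 mm (distance of any of insulator, pilot_lamp, led_panel, screwdriver from where it was at the start of the episode above 0.02 m).
It also fails if it takes over 67 s, if anything falls off the work surface, if the arm or the gripper's body presses on something with over 40 N, if the wrist force passes 120 N, or if a joint passes its speed limit or range.

## Working session

There is one attempt and no reset: what is moved stays moved. The work goes in short steps, Python scripts to look and compute and a tool call to move; the robot and the scene stay as the last step left them, time stands still between calls to the robot, and variables do not carry over. Pictures are saved under pics/ and viewed, at most 10 in all, crops included, and the job is handed in when it is done.

Besides the shell and the picture viewer there is one more tool, called after "Request:" by a JSON object that holds its "op" and its "data". apply_moves: Moves the arm, as the interface text tells. Its arguments: {"type":"object","properties":{"plan":{"type":"array","items":{"type":"number"}},"hand":{"type":"number"},"squeeze":{"type":"number"}},"required":["plan"]}

```bash
ls; mkdir -p pics; cat > h.py <<'E'
import numpy as np, cv2
from station import monitor, camera, ctrl
def snap(n):
    c=camera(n); c['R']=cv2.Rodrigues(np.array(c['rvec'],float))[0]; c['t']=np.array(c['tvec'],float).reshape(3); return c
def cloud(c):
    z=c['range_z']; v,u=np.mgrid[:z.shape[0],:z.shape[1]]; K=c['mtx']
    p=np.stack([(u-K[0][2])/K[0][0]*z,(v-K[1][2])/K[1][1]*z,z],-1)
    return (p-c['t'])@c['R']
def save(im,n): cv2.imwrite('pics/'+n,cv2.cvtColor(im,cv2.COLOR_RGB2BGR))
def proj(c,p): return cv2.projectPoints(np.array(p,float).reshape(-1,3),c['R'],c['t'],np.array(c['mtx']),None)[0].reshape(-1,2)
E
python3 - <<'E'
from h import *
a=snap('scene');b=snap('top')
save(a['image'],'s0.png');save(b['image'],'t0.png')
np.savez('c0.npz',si=a['image'],sp=cloud(a),ti=b['image'],tp=cloud(b))
print(monitor.get_obs(),ctrl.tcp_to_grasp)
E
```

```text
pics
{'time_s': 0.1, 'qpos': array([ 1.18934708e+00,  3.00420798e-01,  1.52149712e+00, -4.75713015e-05,
        1.32068743e+00, -6.65906878e-02]), 'joint_vel': array([-0.00088558, -0.00223473, -0.00088095, -0.00137207,  0.00166716,
       -0.00166143]), 'tau': array([ 1.50076274e-03, -5.32651305e+01, -3.53279722e+01,  7.08811590e-02,
        2.35972193e-02, -7.40817609e-05]), 'ee_pos': array([0.17025114, 0.5227501 , 0.20494944]), 'eef_rot': array([-3.14057914e+00, -2.14092303e-05,  2.82674589e+00]), 'force': array([0.55252449, 0.76063993, 0.61377521]), 'moment': array([ 0.04626471,  0.03056695, -0.01701531]), 'grip_force': 0.0, 'grip_width': 0.09409538832909392} -0.0188
```

View pics/s0.png

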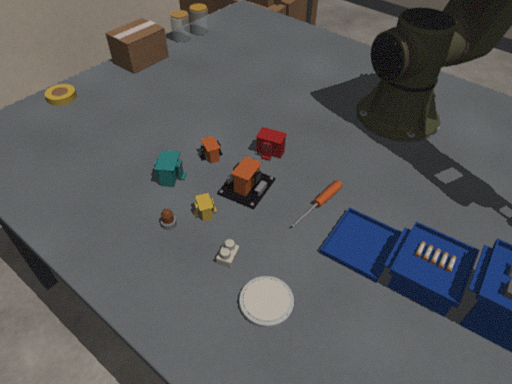

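View pics/t0.png

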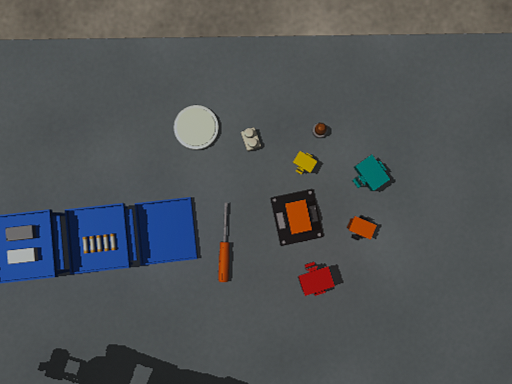

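The covers in the top view are orange on the black foot plate (299,217), small orange (363,227), red (317,280), turquoise (372,173) and yellow (305,162). I choose the larger orange one at (299,217), which stands on the holder. The empty tray is at (166,230).

```bash
cat > m.py <<'E'
from h import *
d=np.load('c0.npz'); im=d['ti'];P=d['tp']
hsv=cv2.cvtColor(im,cv2.COLOR_RGB2HSV)
def rect(mask,name):
    mask=mask.astype(np.uint8)
    for c in cv2.findContours(mask,cv2.RETR_EXTERNAL,cv2.CHAIN_APPROX_NONE)[0]:
        if cv2.contourArea(c)<60: continue
        m=np.zeros_like(mask);cv2.drawContours(m,[c],-1,1,-1)
        q=P[(m>0)&(mask>0)&np.isfinite(P[...,2])]; 
        zt=np.percentile(q[:,2],95); s=q[q[:,2]>zt-.01]
        r=cv2.minAreaRect((s[:,:2]*1000).astype(np.float32))
        print(name,c.mean(0).ravel().round(),'zmed',np.median(q[:,2]).round(4),'ztop',zt.round(4),'rect',np.round(r[0],1),np.round(r[1],1),round(r[2],1))
H,S,V=hsv[...,0],hsv[...,1],hsv[...,2]
rect((H>4)&(H<16)&(S>180)&(V>120),'orange')
rect((H>105)&(H<125)&(S>150)&(V>50),'blue')
z=P[...,2]
foot=(z>.004)&(z<.013); foot[:, :250]=0; foot[:,335:]=0; foot[:185]=0;foot[250:]=0
rect(foot,'foot')
ys,xs=np.nonzero((H>105)&(H<125)&(S>150)&(np.arange(512)[None]>135)&(np.arange(512)[None]<205))
q=P[ys,xs]; 
r=cv2.minAreaRect((q[:,:2]*1000).astype(np.float32)); print('tray',r)
f=q[np.abs(q[:,2]-.004)<.004]; print(len(f),np.median(f,0))
E
python3 m.py; python3 - <<'E'
import cv2
im=cv2.imread('pics/s0.png');cv2.imwrite('pics/crop.png',cv2.resize(im[120:220,190:310],None,fx=6,fy=6,interpolation=cv2.INTER_CUBIC))
E
```

```text
orange [222. 262.] zmed 0.024 ztop 0.0281 rect [470.6   1.7] [ 60.9 164. ] 53.4
orange [362. 227.] zmed 0.046 ztop 0.0498 rect [ 527.4 -204. ] [260.9  47.9] 83.5
orange [298. 216.] zmed 0.0678 ztop 0.0713 rect [ 536.7 -122.7] [ 70.9 107.3] 11.3
blue [ 58. 240.] zmed 0.1004 ztop 0.1039 rect [532.2 169.7] [119.3 468.7] 11.0
blue [ 26. 246.] zmed 0.1048 ztop 0.1172 rect [506.3 224.1] [149.7 591.1] 5.8
blue [131. 234.] zmed 0.0504 ztop 0.054 rect [484.9  97.9] [325.9 115.4] 81.6
blue [ 96. 238.] zmed 0.0548 ztop 0.0671 rect [513.2 156.2] [149.3 454.5] 5.8
blue [165. 231.] zmed 0.0046 ztop 0.0166 rect [521.   81.1] [149.5 303.6] 5.7
foot [296. 216.] zmed 0.0082 ztop 0.0118 rect [ 540.1 -153.4] [128.3 113. ] 8.8
tray ((520.7550659179688, 83.40736389160156), (150.59092712402344, 307.95330810546875), 6.083478927612305)
2791 [0.51155401 0.16500286 0.00416235]
```

View pics/crop.png

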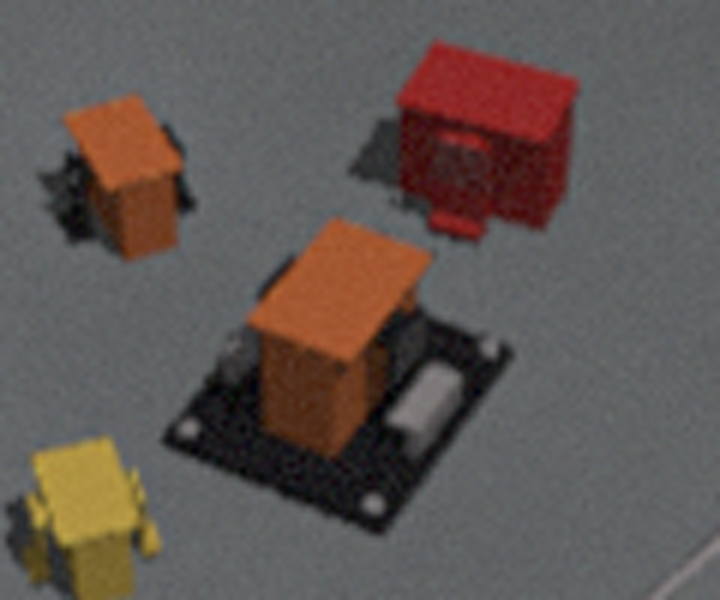

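The crop confirms the choice: an orange cover between two grey keepers on the black foot plate. Next I'll cast rays from the mask outlines onto planes at the known heights.

```bash
cat > m2.py <<'E'
from h import *
def onplane(c,uv,z):
    K=np.array(c['mtx']); d=np.c_[(uv-K[:2,2])/K[[0,1],[0,1]],np.ones(len(uv))]@c['R']; o=-c['R'].T@c['t']
    return (o+d*((z-o[2])/d[:,2])[:,None])[:,:2]
def orange(c,near,zp,big=60,mask=None):
    h=cv2.cvtColor(c['image'],cv2.COLOR_RGB2HSV)
    m=((h[...,0]>3)&(h[...,0]<17)&(h[...,1]>170)&(h[...,2]>60)).astype(np.uint8) if mask is None else mask.astype(np.uint8)
    best=None
    for k in cv2.findContours(m,0,cv2.CHAIN_APPROX_NONE)[0]:
        if cv2.contourArea(k)<big: continue
        p=onplane(c,k.reshape(-1,2).astype(float),zp)
        r=cv2.minAreaRect((p*1000).astype(np.float32))
        if best is None or np.hypot(*(np.array(r[0])-near))<np.hypot(*(np.array(best[0])-near)): best=r
    return best
E
python3 - <<'E'
from m2 import *
c=snap('top')
print('eye',-c['R'].T@c['t'])
zr=c['range_z'];P=cloud(c);z=np.where(zr>0,P[...,2],-1)
print('roof',orange(c,(537,-122),.068,mask=(np.abs(z-.068)<.007)))
print('roofcol',orange(c,(537,-122),.068))
h=cv2.cvtColor(c['image'],cv2.COLOR_RGB2HSV)
bl=(h[...,0]>105)&(h[...,0]<125)&(h[...,1]>150)
print('tray floor',orange(c,(510,165),.004,mask=bl&(np.abs(z-.004)<.004)))
print('tray all',orange(c,(510,165),.016,mask=bl&(z<.025)))
print('stairs tray2 rim',orange(c,(490,300),.066,mask=bl&(np.abs(z-.06)<.012)))
dk=(np.abs(z-.008)<.004);print('foot',orange(c,(537,-122),.008,mask=cv2.morphologyEx(dk.astype(np.uint8),cv2.MORPH_CLOSE,np.ones((15,15)))))
E
```

```text
eye [ 0.51829303 -0.0717037   1.20418649]
roof ((542.1054077148438, -149.70091247558594), (71.72589874267578, 57.11872482299805), 11.905588150024414)
roofcol ((541.8171997070312, -151.71640014648438), (73.28903198242188, 49.424224853515625), 11.494071960449219)
tray floor ((512.843994140625, 165.24807739257812), (142.6207275390625, 127.31639099121094), 5.811581134796143)
tray all ((512.3138427734375, 163.97268676757812), (149.70460510253906, 137.1402130126953), 5.735229015350342)
stairs tray2 rim ((498.2080993652344, 303.50714111328125), (149.2891845703125, 155.2588348388672), 5.734994888305664)
foot ((573.2947998046875, -51.5740966796875), (1269.9075927734375, 846.8165893554688), 89.56670379638672)
```

Request:
{"op": "apply_moves", "data": {"plan": [0,0,0,-0.129,0,0,0,-0.129,0,0,0,-0.129,0,0,0,-0.128,-14.4,-45.9,0,0,-14.4,-45.9,0,0,-14.4,-45.9,0,0,-14.4,-45.9,0,0,-14.4,-45.9,0,0,-14.4,-45.9,0,0,-14.4,-45.9,0,0,-14.4,-45.9,0,0,-14.4,-45.9,0,0,-14.4,-45.9,0,0,-14.4,-45.9,0,0,-14.4,-45.9,0,0,-14.4,-45.9,0,0,-14.4,-45.9,0,0,-14.4,-45.9,0,0,-14.4,-45.9,0,0], "hand": 1, "squeeze": 3}}

```text
time_s: 2.15
ee_pos: [0.5427, -0.1529, 0.2052]
eef_rot: [3.141, -0.0, -2.942]
force: [0.2, 0.5, 0.4]
grip_width: 0.0942
grip_force: 0.0
```

Request:
{"op": "apply_moves", "data": {"plan": [0,0,0,0,0,0,0,0,0,0,0,0]}}

```text
time_s: 2.45
ee_pos: [0.5418, -0.1501, 0.2054]
eef_rot: [3.141, -0.0, -2.941]
force: [-0.1, 0.0, 0.4]
grip_width: 0.0939
grip_force: 0.0
```

```bash
python3 - <<'E'
from m2 import *
for n in('wrist','top'):
    c=snap(n); save(c['image'],n+'1.png')
    try:
        zr=c['range_z'];P=cloud(c);z=np.where(zr>0,P[...,2],-1)
        print(n,'roofcol',orange(c,(541,-151),.068)); print('roofz',orange(c,(541,-151),.068,mask=np.abs(z-.068)<.004))
    except Exception as e: print(e)
o=monitor.get_obs();print(o['ee_pos'],o['eef_rot'],o['force'],o['qpos'],o['time_s'])
E
```

```text
wrist roofcol ((537.0739135742188, -152.90948486328125), (78.96073150634766, 49.0312614440918), 11.263041496276855)
roofz ((539.3809204101562, -152.7011260986328), (72.08129119873047, 47.88056182861328), 11.378783226013184)
top roofcol ((512.654541015625, -305.5057678222656), (38.501407623291016, 35.77168273925781), 66.8309555053711)
roofz ((502.89434814453125, 263.30517578125), (150.33465576171875, 41.860591888427734), 7.598046779632568)
[ 0.54192698 -0.14988637  0.20581083] [-3.14144178e+00  3.56575093e-04 -2.94008817e+00] [ 0.39553294 -0.11096855 -0.56794927] [-3.34999251e-01  3.26774898e-01  1.48497918e+00  5.41549951e-05
  1.32945498e+00 -2.10731297e+00] 2.55
```

View pics/wrist1.png

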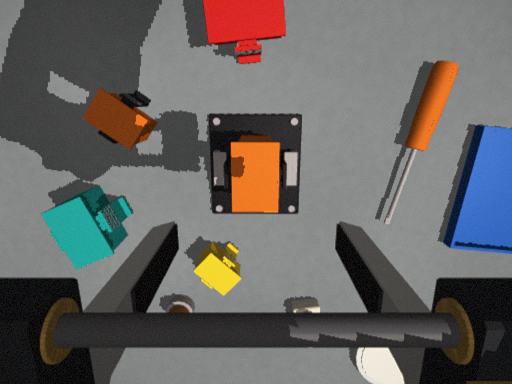

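The wrist view shows the roof at (255,178), lying square between the fingers, with the keepers at (219,168) and (291,169). I'll correct about 2 mm and descend.

Request:
{"op": "apply_moves", "data": {"plan": [1.7,-2,20,0,0,0,25,0,0,0,25,0,0,0,25,0,0,0,25,0,0,0,20,0,0,0,15,0,0,0,10,0,0,0,5,0,0,0,0,0,0,0,0,0,0,0,0,0], "hand": 1}}

```text
time_s: 3.75
ee_pos: [0.5412, -0.1534, 0.0362]
eef_rot: [-3.141, 0.001, -2.941]
force: [0.2, 0.3, 0.1]
grip_width: 0.0943
grip_force: 0.0
```

```bash
python3 - <<'E'
from m2 import *
c=snap('wrist'); save(c['image'],'w2.png')
zr=c['range_z'];P=cloud(c);z=np.where(zr>0,P[...,2],-1)
print('roofz',orange(c,(541,-151),.068,mask=np.abs(z-.068)<.004))
o=monitor.get_obs();print(o['ee_pos'],o['eef_rot'],o['force'],o['moment'])
E
```

```text
roofz ((536.3557739257812, -153.11160278320312), (67.52057647705078, 47.781959533691406), 11.347408294677734)
[ 0.541185   -0.15338813  0.03610985] [-3.14103209e+00  9.11030456e-04 -2.94145652e+00] [-0.25778939  0.00997941 -0.05582475] [ 0.03184834  0.04165748 -0.03586144]
```

View pics/w2.png

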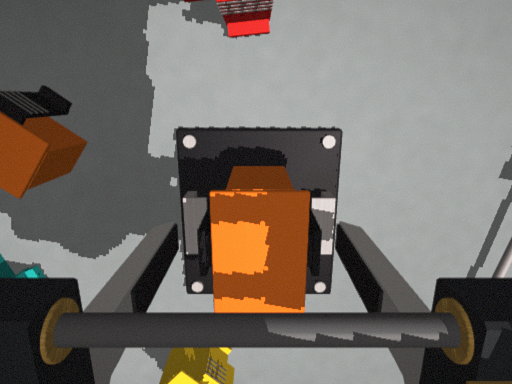

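The cover sits between the fingers: roof columns 210–309, tabs visible at 205 and 312. It lies about 1.3 mm towards +y of the tool, so I'll correct that and close lightly.

Request:
{"op": "apply_moves", "data": {"plan": [0,1.3,0,0,0,0,0,0,0,0,0,0,0,0,0,0,0,0,0,0,0,0,0,0,0,0,0,0,0,0,0,0,0,0,0,0,0,0,0,0], "hand": -1, "squeeze": 3}}

```text
time_s: 4.8
ee_pos: [0.5407, -0.152, 0.0355]
eef_rot: [-3.141, 0.0, -2.941]
force: [-1.7, -0.2, 1.7]
grip_width: 0.0629
grip_force: 3.0
```

```bash
python3 - <<'E'
from h import *
import time
for i in range(4):
    o=monitor.get_obs();print(o['ee_pos'],o['force'].round(2),o['grip_width'],o['grip_force']); snap('wrist')
E
```

```text
[ 0.54065836 -0.15201597  0.03551996] [-1.69 -0.2   1.71] 0.0628530928976316 3.0010249838232994
[ 0.54066337 -0.15200651  0.03551235] [-0.89 -0.05  1.66] 0.06263724981072077 3.001108355820179
[ 0.54064844 -0.15201925  0.03550452] [-0.   -0.47  1.63] 0.062394808465632584 3.001095950603485
[ 0.54064681 -0.15201698  0.03550539] [-0.09 -0.37  1.66] 0.06241175055258797 3.000905402004719
```

Request:
{"op": "apply_moves", "data": {"plan": [0,0,0,0,0,0,0,0,0,0,0,0,0,0,0,0,0,0,0,0,0,0,0,0], "hand": -1, "squeeze": 8}}

```text
time_s: 5.6
ee_pos: [0.5407, -0.152, 0.0355]
eef_rot: [-3.141, 0.0, -2.941]
force: [-0.9, -0.8, 4.6]
grip_width: 0.058
grip_force: 8.0
```

Request:
{"op": "apply_moves", "data": {"plan": [0,0,-0.5,0,0,0,-0.5,0,0,0,-0.5,0,0,0,0,0,0,0,0,0]}}

```text
time_s: 6.1
ee_pos: [0.5405, -0.1519, 0.0368]
eef_rot: [3.141, -0.0, -2.941]
force: [-0.1, 0.3, -0.7]
grip_width: 0.0576
grip_force: 8.0
```

Request:
{"op": "apply_moves", "data": {"plan": [0,0,-0.5,0,0,0,-0.5,0,0,0,0,0,0,0,0,0]}}

```text
time_s: 6.5
ee_pos: [0.5403, -0.1518, 0.0375]
eef_rot: [3.141, -0.001, -2.941]
force: [0.8, 0.0, -8.4]
grip_width: 0.0576
grip_force: 8.0
```

Held (8 N pull). I'll ease down and squeeze a little harder.

Request:
{"op": "apply_moves", "data": {"plan": [0,0,1,0,0,0,0.2,0,0,0,0,0,0,0,0,0]}}

```text
time_s: 6.9
ee_pos: [0.5407, -0.1521, 0.037]
eef_rot: [-3.141, 0.0, -2.941]
force: [0.3, 0.8, -1.1]
grip_width: 0.0576
grip_force: 8.0
```

Request:
{"op": "apply_moves", "data": {"plan": [0,0,0,0,0,0,0,0,0,0,0,0,0,0,0,0,0,0,0,0], "squeeze": 9.5}}

```text
time_s: 7.4
ee_pos: [0.5406, -0.152, 0.0368]
eef_rot: [-3.142, -0.0, -2.941]
force: [-0.2, -0.9, -1.9]
grip_width: 0.0564
grip_force: 9.5
```

Request:
{"op": "apply_moves", "data": {"plan": [0,0,-0.4,0,0,0,-0.4,0,0,0,0,0,0,0,0,0]}}

```text
time_s: 7.8
ee_pos: [0.5407, -0.152, 0.0376]
eef_rot: [-3.141, 0.0, -2.941]
force: [0.2, -0.9, -1.6]
grip_width: 0.0567
grip_force: 9.5
```

Request:
{"op": "apply_moves", "data": {"plan": [0,0,-0.4,0,0,0,-0.4,0,0,0,0,0]}}

```text
time_s: 8.1
ee_pos: [0.5406, -0.152, 0.0384]
eef_rot: [-3.142, 0.0, -2.941]
force: [0.2, -1.1, -0.7]
grip_width: 0.0563
grip_force: 9.5
```

Request:
{"op": "apply_moves", "data": {"plan": [0,0,-0.5,0,0,0,-0.5,0,0,0,0,0]}}

```text
time_s: 8.4
ee_pos: [0.5406, -0.152, 0.0394]
eef_rot: [-3.142, 0.0, -2.941]
force: [-0.3, -0.9, -1.0]
grip_width: 0.0564
grip_force: 9.5
```

Request:
{"op": "apply_moves", "data": {"plan": [0,0,-0.5,0,0,0,-0.5,0,0,0,0,0]}}

```text
time_s: 8.7
ee_pos: [0.5406, -0.152, 0.0404]
eef_rot: [-3.142, 0.0, -2.941]
force: [0.0, 0.2, -0.3]
grip_width: 0.0565
grip_force: 9.5
```

Request:
{"op": "apply_moves", "data": {"plan": [0,0,-1,0,0,0,-2,0,0,0,-2,0,0,0,-3,0,0,0,-3,0,0,0,0,0]}}

```text
time_s: 9.3
ee_pos: [0.5409, -0.152, 0.0519]
eef_rot: [-3.141, 0.001, -2.941]
force: [0.1, -1.1, -1.0]
grip_width: 0.0564
grip_force: 9.5
```

Request:
{"op": "apply_moves", "data": {"plan": [0,0,-4,0,0,0,-5,0,0,0,-5,0,0,0,-5,0,0,0,-5,0,0,0,-5,0,0,0,-5,0,0,0,-5,0,0,0,-5,0,0,0,-5,0,0,0,-5,0,0,0,-5,0,0,0,-4,0,0,0,0,0,0,0,0,0]}}

```text
time_s: 10.8
ee_pos: [0.5405, -0.152, 0.1143]
eef_rot: [3.142, -0.0, -2.941]
force: [-0.0, 0.5, -0.1]
grip_width: 0.0564
grip_force: 9.5
```

```bash
python3 - <<'E'
from m2 import *
c=snap('scene'); save(cv2.resize(c['image'][90:260,180:436],None,fx=3,fy=3),'s3.png')
c=snap('wrist'); zr=c['range_z'];P=cloud(c)
h=cv2.cvtColor(c['image'],cv2.COLOR_RGB2HSV);m=(h[...,0]>3)&(h[...,0]<17)&(h[...,1]>170)&(h[...,2]>60)&(zr>0)&(P[...,2]>.1)
q=P[m];print(len(q),np.median(q,0),np.percentile(q[:,2],[5,50,95]))
o=monitor.get_obs();print(o['ee_pos'],o['eef_rot'],o['force'],o['grip_width'],o['qpos'])
E
```

```text
12862 [ 0.52999924 -0.1540576   0.14664902] [0.12756244 0.14664902 0.14770613]
[ 0.54048156 -0.15193872  0.11408887] [ 3.14136642e+00 -3.90074134e-04 -2.94138606e+00] [-0.50032203 -0.51684713 -0.80644757] 0.05632760238645638 [-3.39278176e-01  4.15321916e-01  1.58775205e+00 -6.91161266e-06
  1.13896957e+00 -2.11027816e+00]
```

View pics/s3.png

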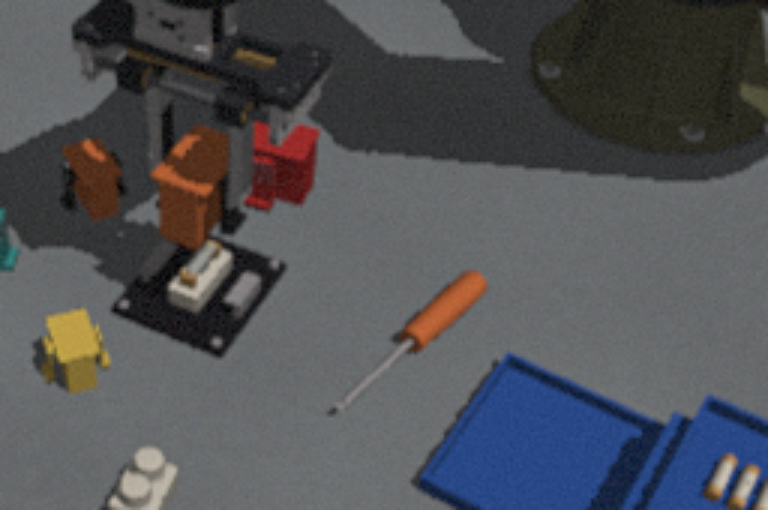

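The cover is lifted clear in the scene crop at (190,190), and the holder and fuse remain at (200,290). Next I'll carry it to the tray.

Request:
{"op": "apply_moves", "data": {"plan": [-1,8,0,0,-2,18,0,0,-3,27,0,0,-4,35,0,0,-5,40,0,0,-5,40,0,0,-5,40,0,0,-4,37,0,0,-3,30,0,0,-2,22,0,0,-1,12,0,0,-0.5,6.8,0,0,0,0,0,0.03,0,0,0,0.04,0,0,0,0.03,0,0,0,0,0,0,0,0]}}

```text
time_s: 12.6
ee_pos: [0.5127, 0.1641, 0.1143]
eef_rot: [-3.142, -0.0, -3.041]
force: [-0.9, 0.2, -1.0]
grip_width: 0.0561
grip_force: 9.5
```

```bash
python3 - <<'E'
from m2 import *
c=snap('wrist'); save(c['image'],'w4.png'); zr=c['range_z'];P=cloud(c)
h=cv2.cvtColor(c['image'],cv2.COLOR_RGB2HSV);m=(h[...,0]>3)&(h[...,0]<17)&(h[...,1]>170)&(h[...,2]>60)&(zr>0)&(P[...,2]>.1)
q=P[m];print(len(q),np.median(q,0))
o=monitor.get_obs();print(o['ee_pos'],o['eef_rot'],o['force'],o['grip_width'])
E
```

```text
12789 [0.5021533  0.16305544 0.14684313]
[0.51263649 0.16423013 0.11432239] [-3.14154499e+00 -8.87821164e-05 -3.04107905e+00] [ 1.24716381 -0.02296372 -0.76769405] 0.056528676647656866
```

View pics/w4.png

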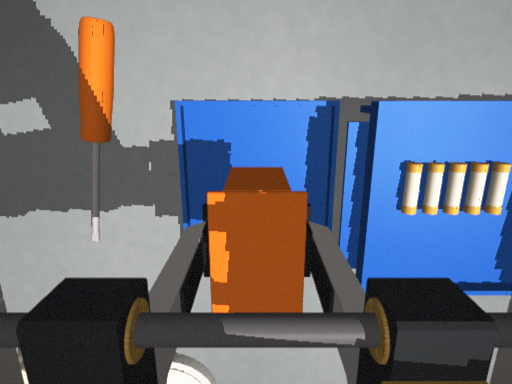

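The cover, at (257,250), is held over the bottom tray and square with it. I'll lower it.

Request:
{"op": "apply_moves", "data": {"plan": [0,0,5,0,0,0,10,0,0,0,12,0,0,0,12,0,0,0,12,0,0,0,10,0,0,0,7,0,0,0,5,0,0,0,3,0,0,0,2,0,0,0,0,0,0,0,0,0]}}

```text
time_s: 13.85
ee_pos: [0.5128, 0.1646, 0.0366]
eef_rot: [3.141, 0.0, -3.041]
force: [0.2, 0.3, -1.6]
grip_width: 0.0564
grip_force: 9.5
```

Request:
{"op": "apply_moves", "data": {"plan": [0,0,0.5,0,0,0,0.5,0,0,0,0.5,0,0,0,0.5,0,0,0,0.5,0,0,0,0.5,0,0,0,0,0]}}

```text
time_s: 14.55
ee_pos: [0.5126, 0.1646, 0.0333]
eef_rot: [-3.142, -0.0, -3.041]
force: [0.1, -0.3, -0.4]
grip_width: 0.0562
grip_force: 9.5
```

Request:
{"op": "apply_moves", "data": {"plan": [0,0,0.5,0,0,0,0.5,0,0,0,0,0]}}

```text
time_s: 14.85
ee_pos: [0.5126, 0.1646, 0.0323]
eef_rot: [-3.142, -0.0, -3.041]
force: [0.2, 1.0, -1.8]
grip_width: 0.0566
grip_force: 9.5
```

Request:
{"op": "apply_moves", "data": {"plan": [0,0,0.4,0,0,0,0.3,0,0,0,0,0]}}

```text
time_s: 15.15
ee_pos: [0.5127, 0.1646, 0.0318]
eef_rot: [3.142, 0.0, -3.041]
force: [-1.0, -0.3, 0.7]
grip_width: 0.0563
grip_force: 9.5
```

Request:
{"op": "apply_moves", "data": {"plan": [0,0,0.3,0,0,0,0,0,0,0,0,0]}}

```text
time_s: 15.45
ee_pos: [0.5128, 0.1646, 0.0317]
eef_rot: [3.142, 0.0, -3.041]
force: [-1.5, -1.4, 5.9]
grip_width: 0.0563
grip_force: 9.5
```

In contact with the floor (5.9 N). I'll release in stages and retreat straight up.

Request:
{"op": "apply_moves", "data": {"plan": [0,0,0,0,0,0,0,0,0,0,0,0,0,0,0,0], "squeeze": 3}}

```text
time_s: 15.85
ee_pos: [0.5128, 0.1646, 0.0315]
eef_rot: [3.142, 0.0, -3.041]
force: [0.6, -1.2, 4.8]
grip_width: 0.0629
grip_force: 3.0
```

Request:
{"op": "apply_moves", "data": {"plan": [0,0,0,0,0,0,0,0,0,0,0,0,0,0,0,0,0,0,0,0,0,0,0,0,0,0,0,0], "hand": 0.75}}

```text
time_s: 16.55
ee_pos: [0.5126, 0.1646, 0.0313]
eef_rot: [-3.142, -0.0, -3.041]
force: [0.4, 0.1, -0.1]
grip_width: 0.0821
grip_force: 0.0
```

Request:
{"op": "apply_moves", "data": {"plan": [0,0,-3,0,0,0,-6,0,0,0,-10,0,0,0,-15,0,0,0,-20,0,0,0,-20,0,0,0,-20,0,0,0,-15,0,0,0,-8,0,0,0,0,0,0,0,0,0,0,0,0,0]}}

```text
time_s: 17.75
ee_pos: [0.5122, 0.1645, 0.1476]
eef_rot: [-3.141, -0.001, -3.041]
force: [-0.3, 0.0, 0.7]
grip_width: 0.0823
grip_force: 0.0
```

```bash
python3 - <<'E'
from m2 import *
c=snap('wrist'); save(c['image'],'w5.png'); zr=c['range_z'];P=cloud(c)
print(orange(c,(513,165),.064,mask=(zr>0)&(np.abs(P[...,2]-.064)<.004)))
c=snap('scene'); save(cv2.resize(c['image'][90:290,130:436],None,fx=2.5,fy=2.5),'s5.png')
print(monitor.get_obs()['joint_vel'])
E
```

```text
((511.4285888671875, 164.160400390625), (72.1948471069336, 47.865684509277344), 5.636390686035156)
[-4.48336995e-04 -1.90141741e-03 -3.71834362e-03 -1.33249529e-03
 -6.48736844e-05  4.83318786e-04]
```

View pics/s5.png

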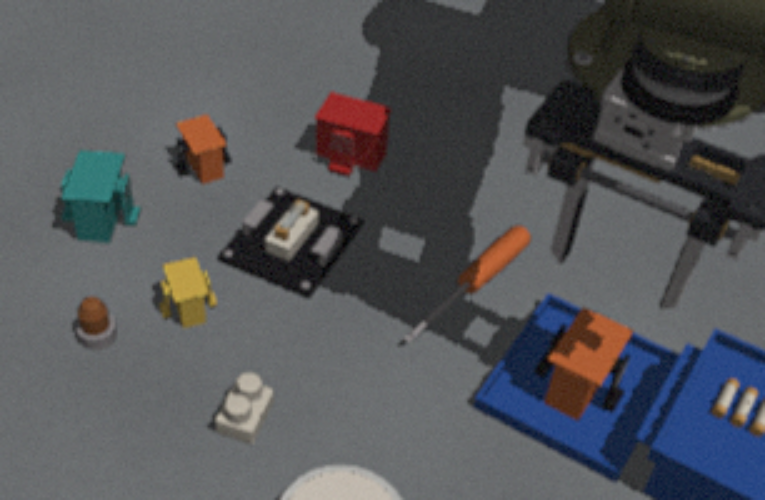

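The cover stands upright in the bottom tray at (585,360), about 1 mm from the tray's centre. The gripper is clear and nothing else has moved.

```bash
python3 -c "
from station import ctrl
print(ctrl.hand_in())"
```

```text
the job is handed in; nothing more can be done
None
```

The orange cover came off at a 9.5 N squeeze and now stands upright in the bottom tray, about 1 mm from its centre. The job is handed in; the hand-in gave no verdict.

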